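Set a steel blank to its bend line on the bending block

ROBOT

A 6-joint arm with a two-finger parallel gripper is mounted at the origin on the work surface. World frame = base frame: x ahead of the robot, y to its left, z up, the work surface at z = 0. Lengths are in m, angles in rad, forces in N, time in s.
With the tool pointing down it reaches from about 0.425 to 0.95 m from the base axis. Payload 3.5 kg.
Tool frame: the origin (TCP) lies at the very end of the fingers, on their centre line; the grasp point (between the pads) lies r.tcp_to_grasp behind it (r.tcp_to_grasp is the distance from the TCP to the grasp point, in m); z points along the fingers, y is the line along which they close (so a half turn about z gives the same grasp; the last joint's range is limited). The gripper opens to 85 mm and grips with 20 to 120 N. Pads are 22 mm wide; open, the fingers measure 114 mm over their backs; the gripper's body (76 mm by 85 mm) begins 54 mm behind the grasp point. The pads swing forward as they close: fully open they stand 13 mm farther back than shut.
Start: joints at [-1.294, 0.286, 1.577, -0, 1.279, -0.15], TCP at [0.279, -0.614, 0.231] pointing down, gripper open.
Joint ranges: [-2.77, 2.77], [-0.9, 2.22], [0.21, 2.48], [-1.53, 4.67], [0.24, 2.81], [-2.84, 2.84]. Speed limits (rad/s): [2.79, 2.79, 3.14, 3.14, 3.14, 3.14].

INTERFACE

Orientations are given as a 3x3 rotation matrix whose columns are the frame's x, y, z axes.
In Python, from plant import r, read_camera, camera_model, workorder gives the robot as it stands.
- The arm moves only by the tool servo_tool, never from a script. Its argument "steps" is a list of rows, each a list of 3 entries, a list of its own where there are three numbers: the shift along the tool's x, y, z in cm, then the turn about the tool's z in rad, then the opening, from -1 (shut) to 1 (fully open), so that 0 is half open. A call has exactly 5 rows; each row is the pose to reach, as a shift and turn from the pose commanded when the call began, along the tool's axes at that moment; what a row does not reach only later rows make up. A row lasts 1/12 s, in which the tool goes at most 41.7 mm and 7.16 degrees, less where a joint would pass 70% of its speed; a pose out of reach is approached as far as the arm can. A call with a gripper value outside its range is refused whole. The fingers move at their own pace and stop on an object; "squeeze" is the grip in N (left out, the last holds). Time passes only in rows, so rows that repeat a pose let the fingers close, or fill a call up. It gives the time, the measured TCP pose, the force, the opening and the grip force at its end, in the units of the state.
- r.sense(): the state, without advancing time (a new reading comes with each control period).
- read_camera(name): name is "scene" or "top" or "wrist"; returns the picture (400x640x3 uint8, red, green, blue); there is no depth.
- camera_model(name): a dict with "intrinsics" (3x3 intrinsics, pixels), "k1" (the pictures are not rectified: a ray, as slopes to the right and down, at radius r is drawn at 1 + k1 r^2 times it, then the intrinsics apply), "xyz" and "orientation" of the camera in the world; the wrist camera has in their place "tool_from_camera" (4x4, takes a point from camera to tool coordinates, whose origin is the TCP and whose axes are the flange's). Camera axes: x right, y down, z forward; pixel columns grow to the right and rows downward; lengths in m; the calibration is good to about 2 mm. A picture is of the moment at which its call begins: read the wrist's pose just before it. camera_model takes no time and is no camera call.
- workorder.job_done(): hands the job in; it is judged then, once.
The state is a dict: "time_s": time; "joint_pos": joint angles; "joint_velocities": joint speeds; "tau": joint torques, N m; "position": TCP position; "orientation": TCP orientation; "force": force on the tool from outside, world axes, zero at the start; "moment": the same for the moment, N m; "finger_gap": opening from 0.0 (shut) to 1.0 (fully open); "gripper_force": force on a finger pad.
Only numpy, scipy, OpenCV 4.12 (cv2) and the standard library are available. Lean on these libraries where they do the work, as an engineer would, in place of code of your own. Each camera call takes 0.05 s, during which the arm holds its last target. There are 200 camera calls.

TASK

Get this flat steel blank ready for bending: push it square against the aluminium fence and along the block, without picking it up, until it overhangs the bright end of the block with its white line right over the block's end edge. Leave the red sliding stop pushed up against the blank's tail, so that the next blanks come to the same place, and do not disturb the other things on the bench.

Things in the scene. Friction and masses are not known exactly. Their poses are not given: they have to be found in the camera images.
- bed: Bending block fixed to the bench: green base, flat dark grey top 60 mm above the bench, x -70 to +70 and y -200 to +150 mm. Origin on the bench under the top's point (0, 0), z up. The blank is fed along +y. The top's last 15 mm at +y are bright steel; beyond its end edge is only the bench. An aluminium fence, 16 mm high, runs all along the far side (x +50 to +70 mm). Place and yaw vary.
- bed_edge (a point): Middle of the block's end edge (the edge that the blank overhangs), at the height of the top, bed frame (0, +150, 60) mm; axes as the bed's.
- fence_face (a point): Point on the fence's guiding face, at the height of the top, bed frame (+50, 0, 60) mm; the face looks to the bed's -x and runs along its y; axes as the bed's.
- blank: Loose flat steel blank, 60 (x) by 150 (y) by 5 mm thick, 0.25 to 0.48 kg, its front 80 mm dyed blue. Origin at the centre of its underside, y towards the blue leading end. It starts flat on the block, 5 to 65 mm short of the end edge, its centre line 15 to 30 mm off its place at the fence, up to 0.15 rad askew. Friction varies; it stays where it is left.
- bend_line (a point): Middle of the white bend line across the blank's top, 45 mm behind its leading edge, blank frame (0, +30, 5) mm; axes as the blank's.
- blank_tail (a point): Middle of the blank's tail edge, blank frame (0, -75, 2.5) mm.
- stop_face (a point): Middle of the front face (looks to bed +y) of the red stop that meets the blank's tail. The stop slides along the bed's y only, on the fence; about 3 N moves it and it stays put. Its nose spans bed x +27 to +49 mm, 1 to 28 mm above the top, and is 30 mm long (back face 30 mm to -y). A thumbscrew on it stands 48 mm above the top. It starts 60 to 150 mm behind the tail.
- nut: Bystander: brass-coloured hexagon nut, 24 mm across flats, 13 mm high, lying on the block's top near its -y, -x corner. Origin under its centre.
- bolt: Bystander: hexagon bolt standing on its head on the bench beyond the block's overhang end, 98 mm tall, head 30 mm. Origin under its centre.
- tin: Bystander: open black and yellow hardware tin, 200 x 140 x 105 mm, heaped with bolts, on the right. Origin under its centre.
- hammer: Bystander: hammer lying near the robot, right; origin near the middle of its length.
- wrench: Bystander: spanner lying near the robot, left; origin near the middle of its length.
- oil: Bystander: orange oil bottle, 64 mm diameter, 170 mm tall, on the right. Origin under its centre.
- fclamp: Bystander: red F-clamp lying on the left, 310 mm long. Origin on the bench under the bar, 40 mm from its handle-side end.
- bracket: Bystander: black slotted bracket plate, 70 x 120 x 9 mm, lying on the left. Origin under its centre.
There are look-alikes about, which are no part of the job. What is shaped like the blank but green or orange is not meant.

How it is judged:
At the end, for the whole second after the job is handed in: The blank lies still and flat on the block, square to the fence within 2 degrees and within 3.5 mm of it, with its white line within 4 mm of the end edge and the blue end overhanging; the face of the red stop is within 3 mm of the blank's tail (y of bend_line in the frame of bed_edge between -0.004 and 0.004 m and angle between the y axis of blank and the y axis of bed, either way round below 0.035 rad and x of blank in the frame of fence_face above -0.0335 m and y of blank in the frame of bed_edge below 0 m and z of blank in the frame of bed_edge between -0.002 and 0.002 m and angle between blank's own z axis and vertical below 0.03 rad and y of blank_tail in the frame of stop_face between -0.002 and 0.003 m and linear speed of blank below 0.01 m/s); the robot touches nothing.
It fails at once if the blank is lifted, carried or tipped (z of blank in the frame of bed_edge above 0.008 m or z of blank in the frame of bed_edge below -0.008 m or angle between blank's own z axis and vertical above 0.12 rad).
It fails at once if one of the other things on the bench or block is moved more than 15 mm (distance of any of nut, bolt, tin, hammer, wrench, oil, fclamp, bracket from where it was at the start of the episode above 0.015 m).
It also fails if it takes over 72 s, if anything falls off the work surface, if the arm or the gripper's body presses on something with over 40 N, if the wrist force passes 120 N, or if a joint passes its speed limit or range.

## Working session

There is one attempt and no reset: what is moved stays moved. The work goes in short steps, Python scripts to look and compute and a tool call to move; the robot and the scene stay as the last step left them, time stands still between calls to the robot, and variables do not carry over. Pictures are saved under pics/ and viewed, at most 10 in all, crops included, and the job is handed in when it is done.

Besides the shell and the picture viewer there is one more tool, called after ">>>" as name([rows], argument=value, ...), one row to a line, values as JSON. servo_tool: Moves the arm, as the interface text tells. Its arguments: {"type":"object","properties":{"steps":{"type":"array","items":{"type":"array"}},"squeeze":{"type":"number"}},"required":["steps"]}

```bash
mkdir -p pics
python3 - <<'E'
from plant import r, read_camera, camera_model
import cv2
for n in("top","scene"):
    m=camera_model(n);print(n,m)
    cv2.imwrite(f"pics/{n}0.png",cv2.resize(read_camera(n)[:,:,::-1],(800,500)))
s=r.sense();print(s['time_s'],s['position'],s['orientation'],r.tcp_to_grasp,s['finger_gap'])
E
```

```text
top {'intrinsics': array([[364.27722544,   0.        , 320.22265737],
       [  0.        , 364.27722544, 199.7981547 ],
       [  0.        ,   0.        ,   1.        ]]), 'k1': 0.0033305725533958586, 'xyz': array([ 0.40375764, -0.00501547,  1.28262537]), 'orientation': array([[ 0.0197017 , -0.99757114,  0.06681068],
       [-0.99980302, -0.01981802, -0.00107866],
       [ 0.0024001 , -0.06677627, -0.99776509]])}
scene {'intrinsics': array([[461.54583308,   0.        , 314.02860565],
       [  0.        , 461.54583308, 201.33814809],
       [  0.        ,   0.        ,   1.        ]]), 'k1': -0.0488437470166483, 'xyz': array([1.46883837, 0.21909429, 1.05520545]), 'orientation': array([[-0.19300273,  0.68790439, -0.69966956],
       [ 0.98119769,  0.13605303, -0.13689656],
       [ 0.00102041, -0.71293556, -0.70122881]])}
0.1 [ 0.27929595 -0.61386332  0.23008208] [[ 9.10286724e-01  4.13977945e-01 -5.83706076e-04]
 [ 4.13978234e-01 -9.10284464e-01  2.05336524e-03]
 [ 3.18709349e-04 -2.11079272e-03 -9.99997721e-01]] 0.0187 0.9994135989382987
```

View pics/top0.png

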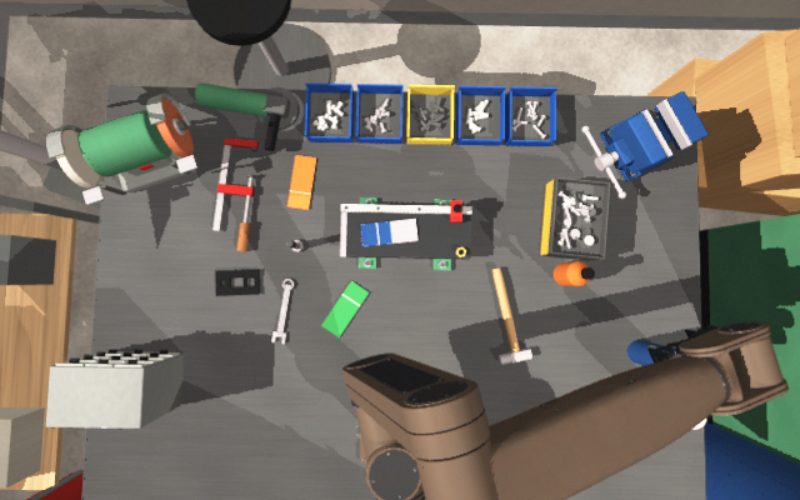

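View pics/scene0.png

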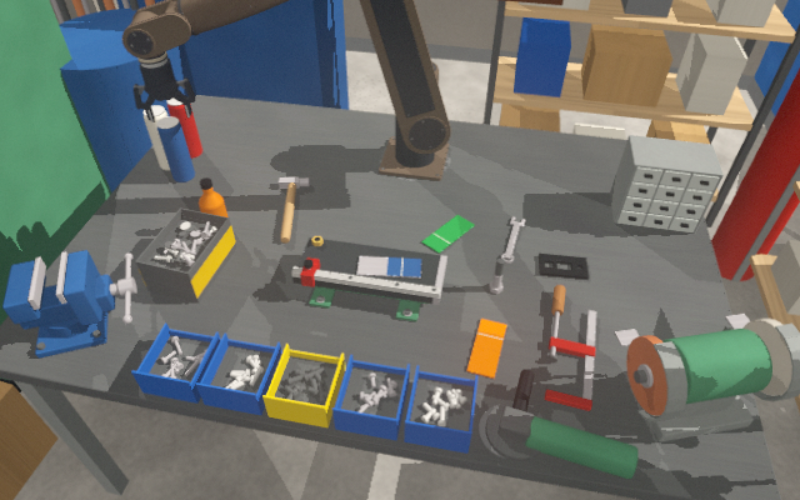

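The top view shows the blue/grey blank on the block at (390,233). The look-alikes are orange at (302,182) and green at (346,308), both lying on the bench. Only the blue one on the block fits the description. The bright end is at (344,230), the red stop at (457,211), the nut at (461,252) and the bolt at (297,245). I'll confirm with one enlarged crop.

Run:
```python
from plant import read_camera
import cv2
im=read_camera("top")[:,:,::-1]
cv2.imwrite("pics/crop1.png",cv2.resize(im[150:220,262:392],None,fx=6,fy=6,interpolation=cv2.INTER_CUBIC))
```

```text
(no output)
```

View pics/crop1.png

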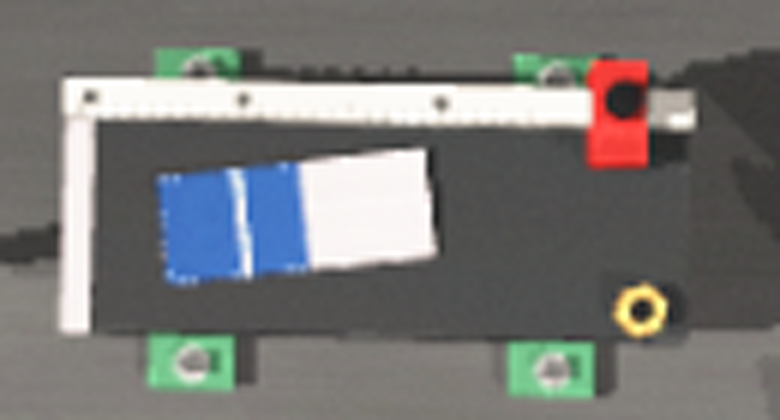

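The crop shows the right blank. Its corners are about (158,177), (168,284), (437,257) and (426,148), with the white line at (240,222). The end edge's near corner is about (60,332), and the stop's front face is about (588,148).

```bash
cat > h.py <<'E'
import numpy as np
from plant import r, read_camera, camera_model
def ray(m,uv):
    K=m["intrinsics"];x=np.array([(uv[0]-K[0,2])/K[0,0],(uv[1]-K[1,2])/K[1,1]])
    s=x.copy()
    for _ in range(8): s=x/(1+m["k1"]*(s@s))
    return np.array([*s,1.])
def p2w(m,uv,z):
    if "xyz" in m: o,R=m["xyz"],m["orientation"]
    else:
        s=r.sense();T=m["tool_from_camera"];W=s["orientation"]
        o=s["position"]+W@T[:3,3];R=W@T[:3,:3]
    d=R@ray(m,uv);return o+d*(z-o[2])/d[2]
E
python3 - <<'E'
from h import *
m=camera_model("top")
c=lambda x,y:(262+(x+.5)/6-.5,150+(y+.5)/6-.5)
for n,x,y,z in [("edge_near",60,332,.06),("edge_far",62,78,.076),("fence in+y",63,118,.076),("fence in -y",588,128,.076),("bed -x mid",400,337,.06),("bed corner -x-y",690,330,.06),("fence far -y",695,92,.076),
 ("bLF",158,177,.065),("bLN",168,284,.065),("bTN",437,257,.065),("bTF",426,148,.065),("line",240,222,.065),("stopfront",588,148,.088),("stop nose near",588,168,.088),("stop back",648,148,.088),("nut",641,310,.073)]:
    print(n,p2w(m,c(x,y),z).round(4))
print(camera_model("wrist"))
E
```

```text
edge_near [0.4651 0.1567 0.06  ]
edge_far [0.6059 0.1575 0.076 ]
fence in+y [0.5835 0.1563 0.076 ]
fence in -y [ 0.5838 -0.1358  0.076 ]
bed -x mid [ 0.4661 -0.0337  0.06  ]
bed corner -x-y [ 0.4733 -0.1961  0.06  ]
fence far -y [ 0.6052 -0.1951  0.076 ]
bLF [0.5529 0.1036 0.065 ]
bLN [0.4929 0.0965 0.065 ]
bTN [ 0.5111 -0.0535  0.065 ]
bTF [ 0.5723 -0.0462  0.065 ]
line [0.5285 0.0571 0.065 ]
stopfront [ 0.5709 -0.1346  0.088 ]
stop nose near [ 0.5598 -0.1348  0.088 ]
stop back [ 0.5715 -0.1677  0.088 ]
nut [ 0.4831 -0.1668  0.073 ]
{'intrinsics': array([[286.18941484,   0.        , 319.05840486],
       [  0.        , 286.18941484, 195.03945211],
       [  0.        ,   0.        ,   1.        ]]), 'k1': -0.04160602735020503, 'tool_from_camera': array([[-3.65119453e-04, -9.52577523e-01, -3.04295793e-01,
         7.85294321e-02],
       [ 9.99999586e-01, -9.43365165e-05, -9.04568723e-04,
        -2.30208621e-04],
       [ 8.32965628e-04, -3.04295998e-01,  9.52577163e-01,
        -1.43112297e-01],
       [ 0.00000000e+00,  0.00000000e+00,  0.00000000e+00,
         1.00000000e+00]])}
```

>>> servo_tool([
  [[2.5,-3.1,0],0,-1],
  [[5,-6.2,0],0,-1],
  [[7.5,-9.3,0],0,-1],
  [[10,-12.4,0],0,-1],
  [[12.6,-15.5,0],0,-1],
], squeeze=30)

```text
time_s: 0.57
position: [0.3299, -0.4192, 0.2307]
orientation: [[0.911, 0.413, -0.0], [0.413, -0.911, 0.001], [0.0, -0.001, -1.0]]
force: [1.2, 0.2, 0.2]
finger_gap: 0.3
gripper_force: 0.0
```

>>> servo_tool([
  [[2.5,-3.1,0],0,-1],
  [[5,-6.2,0],0,-1],
  [[7.5,-9.3,0],0,-1],
  [[10,-12.4,0],0,-1],
  [[12.6,-15.5,0],0,-1],
])

```text
time_s: 0.98
position: [0.3803, -0.226, 0.2311]
orientation: [[0.911, 0.413, 0.0], [0.413, -0.911, 0.0], [0.0, -0.0, -1.0]]
force: [1.9, 0.6, 0.6]
finger_gap: -0.001
gripper_force: 0.0
```

>>> servo_tool([
  [[2.5,-3.1,0],0,-1],
  [[5,-6.2,0],0,-1],
  [[7.5,-9.3,0],0,-1],
  [[10,-12.4,0],0,-1],
  [[12.6,-15.5,0],0,-1],
])

```text
time_s: 1.4
position: [0.4308, -0.0327, 0.2313]
orientation: [[0.91, 0.414, 0.001], [0.414, -0.91, -0.0], [0.0, 0.0, -1.0]]
force: [-0.3, 0.1, 0.3]
finger_gap: 0.0
gripper_force: 0.0
```

>>> servo_tool([
  [[2.5,-3.1,0],-0.12,-1],
  [[5,-6.2,0],-0.24,-1],
  [[6.5,-8.4,0],-0.36,-1],
  [[6.5,-8.4,0],-0.48,-1],
  [[6.5,-8.4,0],-0.6,-1],
])

```text
time_s: 1.82
position: [0.4552, 0.0706, 0.231]
orientation: [[0.509, 0.861, -0.001], [0.861, -0.509, 0.0], [-0.0, -0.001, -1.0]]
force: [0.5, 0.2, -0.4]
finger_gap: -0.002
gripper_force: 0.0
```

>>> servo_tool([
  [[0,0,0],-0.12,-1],
  [[0,0,0],-0.24,-1],
  [[0,0,0],-0.36,-1],
  [[0,0,0],-0.48,-1],
  [[0,0,0],-0.545,-1],
])

```text
time_s: 2.23
position: [0.4552, 0.0688, 0.231]
orientation: [[-0.006, 1.0, -0.001], [1.0, 0.006, 0.0], [0.0, -0.001, -1.0]]
force: [-0.1, 1.1, -0.3]
finger_gap: 0.002
gripper_force: 0.0
```

Run:
```python
from h import *
import cv2
im=read_camera("wrist")[:,:,::-1]
cv2.imwrite("pics/w1.png",cv2.resize(im,(800,500),interpolation=cv2.INTER_CUBIC))
```

```text
(no output)
```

View pics/w1.png

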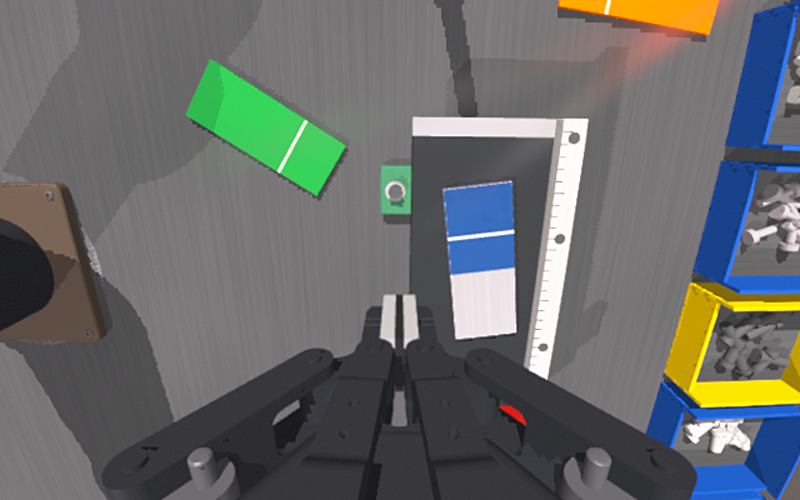

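The wrist view shows the blank's corners at (443,188), (512,181), (517,332) and (455,339). The end edge runs from (413,117) to (556,119), and the fence foot from about (554,137) to (524,360).

Run:
```python
from h import *
m=camera_model("wrist")
for n,x,y,z in [("edge n",413,117,.06),("edge f",556,119,.06),("nearcorner low",411,290,.06),("foot+",554,137,.06),("foot-",524,360,.06),("LN",443,188,.065),("LF",512,181,.065),("TF",517,332,.065),("TN",455,339,.065),("lineN",448,239,.065),("lineF",515,232,.065)]:
    print(n,p2w(m,(x*.8,y*.8),z).round(4))
```

```text
edge n [0.4666 0.1579 0.06  ]
edge f [0.5867 0.1579 0.06  ]
nearcorner low [0.4675 0.0005 0.06  ]
foot+ [0.5869 0.1433 0.06  ]
foot- [ 0.5863 -0.0787  0.06  ]
LN [0.4934 0.0996 0.065 ]
LF [0.5528 0.1062 0.065 ]
TF [ 0.5733 -0.0423  0.065 ]
TN [ 0.512  -0.0504  0.065 ]
lineN [0.4999 0.0535 0.065 ]
lineF [0.5601 0.0605 0.065 ]
```

>>> servo_tool([
  [[-1.5,0,4],0,-1],
  [[-1.5,0,8],0,-1],
  [[-1.5,0,12],0,-1],
  [[-1.5,0,15.5],0,-1],
  [[-1.5,0,16.8],0,-1],
])

```text
time_s: 2.7
position: [0.4511, 0.054, 0.0578]
orientation: [[0.001, 1.0, -0.01], [1.0, -0.001, 0.001], [0.001, -0.01, -1.0]]
force: [-1.1, 0.1, 0.1]
finger_gap: 0.003
gripper_force: 0.0
```

>>> servo_tool([
  [[0,0.5,0],0,-1],
  [[0,1,0],0,-1],
  [[0,1.5,0],0,-1],
  [[0,2,0],0,-1],
  [[0,2.5,0],0,-1],
])

```text
time_s: 3.12
position: [0.4828, 0.0536, 0.0653]
orientation: [[-0.001, 1.0, 0.004], [1.0, 0.001, -0.0], [-0.0, 0.004, -1.0]]
force: [-0.2, -0.2, 0.6]
finger_gap: -0.002
gripper_force: 0.0
```

>>> servo_tool([
  [[0,0.4,0],0,-1],
  [[0,0.8,0],0,-1],
  [[0,1.2,0],0,-1],
  [[0,1.6,0],0,-1],
  [[0,2,0],0,-1],
])

```text
time_s: 3.53
position: [0.5, 0.054, 0.0631]
orientation: [[-0.001, 1.0, -0.002], [1.0, 0.001, 0.0], [0.0, -0.002, -1.0]]
force: [-2.4, 1.2, 2.6]
finger_gap: 0.003
gripper_force: 1.4
```

Run:
```python
from h import *
import cv2
im=read_camera("wrist")[:,:,::-1]
cv2.imwrite("pics/w2.png",cv2.resize(im,(800,500),interpolation=cv2.INTER_CUBIC))
```

```text
(no output)
```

View pics/w2.png

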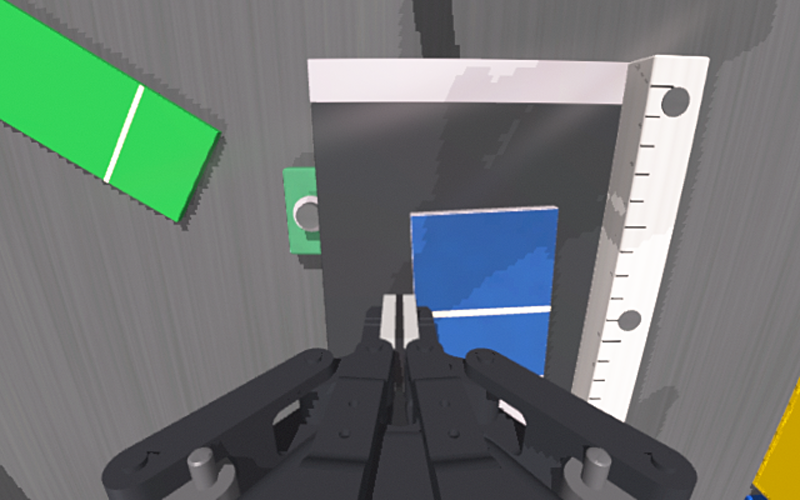

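Run:
```python
from h import *
m=camera_model("wrist");s=r.sense();print(s['position'],s['force'])
for n,x,y,z in [("edge n",308,59,.06),("edge f",627,62,.06),("LN",411,213,.065),("LF",557,207,.065),("lineN",433,315,.065),("lineF",551,309,.065)]:
    print(n,p2w(m,(x*.8,y*.8),z).round(4))
```

```text
[0.50105688 0.05384838 0.06327055] [-0.63790769  0.6355099   0.09703578]
edge n [0.4675 0.158  0.06  ]
edge f [0.5879 0.158  0.06  ]
LN [0.5063 0.1002 0.065 ]
LF [0.5655 0.1029 0.065 ]
lineN [0.5166 0.054  0.065 ]
lineF [0.5691 0.0568 0.065 ]
```

>>> servo_tool([
  [[0,0.35,0],0,-1],
  [[0,0.7,0],0,-1],
  [[0,1.05,0],0,-1],
  [[0,1.4,0],0,-1],
  [[0,1.6,0],0,-1],
])

```text
time_s: 4.0
position: [0.5167, 0.0537, 0.0631]
orientation: [[-0.001, 1.0, -0.001], [1.0, 0.001, -0.0], [-0.0, -0.001, -1.0]]
force: [-4.3, -0.7, 0.1]
finger_gap: 0.0
gripper_force: 2.1
```

>>> servo_tool([
  [[0,0.05,0],0,-1],
  [[0,0.1,0],0,-1],
  [[0,0.15,0],0,-1],
  [[0,0.2,0],0,-1],
  [[0,0.2,0],0,-1],
])

```text
time_s: 4.42
position: [0.5168, 0.0536, 0.0629]
orientation: [[-0.001, 1.0, -0.005], [1.0, 0.001, -0.0], [-0.0, -0.005, -1.0]]
force: [-6.9, -1.5, 2.5]
finger_gap: -0.003
gripper_force: 3.3
```

>>> servo_tool([
  [[0,0.1,0],0,-1],
  [[0,0.2,0],0,-1],
  [[0,0.3,0],0,-1],
  [[0,0.3,0],0,-1],
  [[0,0.3,0],0,-1],
])

```text
time_s: 4.83
position: [0.5174, 0.0536, 0.0628]
orientation: [[-0.002, 1.0, -0.012], [1.0, 0.002, -0.001], [-0.001, -0.012, -1.0]]
force: [-12.7, -2.4, 9.2]
finger_gap: -0.0
gripper_force: 6.9
```

Run:
```python
from h import *
import cv2
im=read_camera("wrist")[:,:,::-1]
cv2.imwrite("pics/w3.png",cv2.resize(im,(800,500),interpolation=cv2.INTER_CUBIC))
```

```text
(no output)
```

View pics/w3.png

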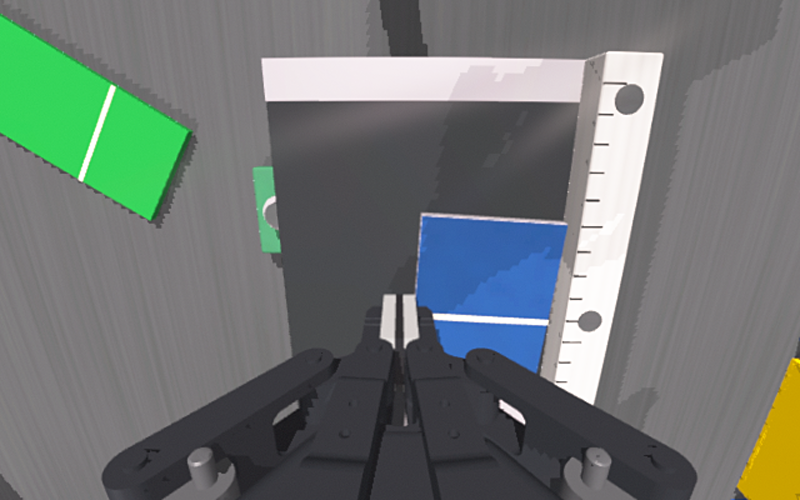

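Run:
```python
from h import *
m=camera_model("wrist");s=r.sense();print(s['position'],s['force'],s['moment'])
for n,x,y,z in [("edge n",262,58,.06),("edge f",588,60,.06),("fence top +",608,52,.076),("fence top -",560,380,.076),("LN",421,213,.065),("LF",567,223,.065),("lineN",433,317,.065),("lineF",549,323,.065),("far low",541,370,.065)]:
    print(n,p2w(m,(x*.8,y*.8),z).round(4))
```

```text
[0.51737268 0.05358782 0.06275491] [-13.20203132  -2.78804044   9.32459644] [-0.41974549  2.20833063 -0.08581346]
edge n [0.4664 0.1582 0.06  ]
edge f [0.5882 0.1578 0.06  ]
fence top + [0.587  0.1576 0.076 ]
fence top - [0.5886 0.0283 0.076 ]
LN [0.5266 0.1001 0.065 ]
LF [0.5862 0.0963 0.065 ]
lineN [0.5329 0.0532 0.065 ]
lineF [0.5849 0.0503 0.065 ]
far low [0.5846 0.0253 0.065 ]
```

>>> servo_tool([
  [[0,-1,0],0,-1],
  [[0,-2,0],0,-1],
  [[-2,-2,0.05],0,-1],
  [[-4,-2,0.1],0,-1],
  [[-5.4,-2,0.1],0,-1],
])

```text
time_s: 5.3
position: [0.5021, -0.0012, 0.0629]
orientation: [[-0.001, 1.0, 0.004], [1.0, 0.001, -0.001], [-0.001, 0.004, -1.0]]
force: [0.8, -0.4, -0.2]
finger_gap: -0.002
gripper_force: 0.0
```

>>> servo_tool([
  [[0,0.3,0],0,-1],
  [[0,0.6,0],0,-1],
  [[0,0.9,0],0,-1],
  [[0,1.2,0],0,-1],
  [[0,1.3,0],0,-1],
])

```text
time_s: 5.72
position: [0.5144, 0.0003, 0.0623]
orientation: [[-0.002, 1.0, -0.002], [1.0, 0.002, -0.0], [-0.0, -0.002, -1.0]]
force: [-3.0, -0.9, 1.5]
finger_gap: -0.001
gripper_force: 1.6
```

>>> servo_tool([
  [[0,0.1,0],0,-1],
  [[0,0.2,0],0,-1],
  [[0,0.3,0],0,-1],
  [[0,0.4,0],0,-1],
  [[0,0.4,0],0,-1],
])

```text
time_s: 6.13
position: [0.5187, -0.0001, 0.0621]
orientation: [[-0.001, 1.0, 0.0], [1.0, 0.001, 0.0], [0.0, 0.0, -1.0]]
force: [-0.8, -0.5, 0.5]
finger_gap: 0.003
gripper_force: 0.7
```

>>> servo_tool([
  [[0,0.05,0],0,-1],
  [[0,0.1,0],0,-1],
  [[0,0.15,0],0,-1],
  [[0,0.2,0],0,-1],
  [[0,0.2,0],0,-1],
])

```text
time_s: 6.55
position: [0.5193, -0.0002, 0.0621]
orientation: [[-0.001, 1.0, -0.004], [1.0, 0.001, 0.0], [0.0, -0.004, -1.0]]
force: [-5.3, -0.2, 3.6]
finger_gap: -0.002
gripper_force: 2.9
```

Run:
```python
from h import *
import cv2
im=read_camera("wrist")[:,:,::-1]
cv2.imwrite("pics/w4.png",cv2.resize(im,(800,500),interpolation=cv2.INTER_CUBIC))
```

```text
(no output)
```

View pics/w4.png

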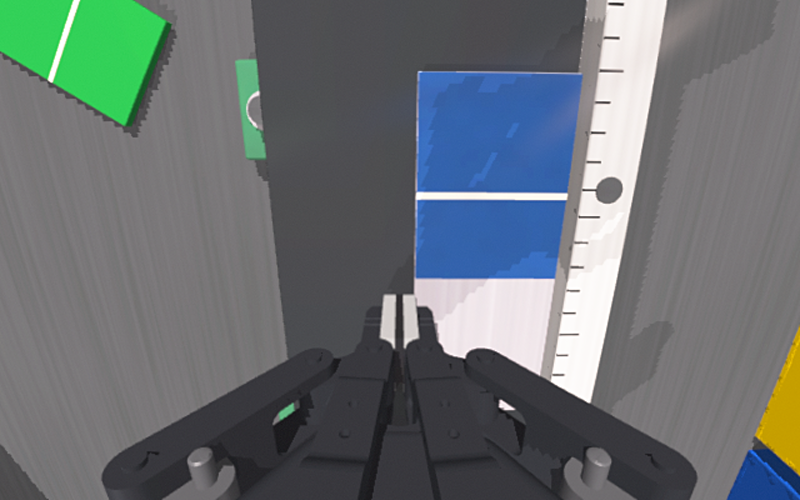

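It now lies square and flush along the fence: leading edge (418,72)–(581,73), white line (416,196)–(567,197).

Run:
```python
from h import *
m=camera_model("wrist");s=r.sense();print(s['position'],s['force'])
for n,x,y,z in [("LN",418,72,.065),("LF",581,73,.065),("lineN",416,196,.065),("lineF",567,197,.065),("blueN",416,278,.065)]:
    print(n,p2w(m,(x*.8,y*.8),z).round(4))
```

```text
[ 5.19269217e-01 -2.04276468e-04  6.20997057e-02] [-6.55918605  0.3036542   2.88924547]
LN [0.5265 0.0984 0.065 ]
LF [0.5857 0.0987 0.065 ]
lineN [0.5264 0.0533 0.065 ]
lineF [0.5866 0.0532 0.065 ]
blueN [0.5269 0.0183 0.065 ]
```

>>> servo_tool([
  [[0,-1,0],0,-1],
  [[-1,-1.5,0],0,-1],
  [[-4,-1.5,0],0,-1],
  [[-7,-1.5,0],0,-1],
  [[-8,-1.5,0],0,-1],
])

```text
time_s: 7.02
position: [0.5064, -0.0836, 0.0632]
orientation: [[0.001, 1.0, 0.004], [1.0, -0.001, -0.002], [-0.002, 0.004, -1.0]]
force: [-0.4, 0.0, 0.1]
finger_gap: 0.001
gripper_force: 0.0
```

>>> servo_tool([
  [[0,1,0],0,-1],
  [[0,2.5,0],0,-1],
  [[0,4,0],0,-1],
  [[0,5,0],0,-1],
  [[0,5,0],0,-1],
])

```text
time_s: 7.43
position: [0.5579, -0.08, 0.0629]
orientation: [[-0.002, 1.0, 0.003], [1.0, 0.002, -0.0], [-0.0, 0.003, -1.0]]
force: [-0.4, -0.1, 0.2]
finger_gap: 0.001
gripper_force: 0.0
```

>>> servo_tool([
  [[0.4,0,0],0,-1],
  [[0.8,0,0],0,-1],
  [[1.2,0,0],0,-1],
  [[1.6,0,0],0,-1],
  [[2,0,0],0,-1],
])

```text
time_s: 7.85
position: [0.5551, -0.06, 0.0624]
orientation: [[-0.002, 1.0, -0.0], [1.0, 0.002, -0.001], [-0.001, -0.0, -1.0]]
force: [-1.2, -3.3, 0.9]
finger_gap: 0.0
gripper_force: 1.2
```

>>> servo_tool([
  [[0.8,0,0],0,-1],
  [[1.6,0,0],0,-1],
  [[2.4,0,0],0,-1],
  [[3.2,0,0],0,-1],
  [[4,0,0],0,-1],
])

```text
time_s: 8.27
position: [0.5554, -0.0196, 0.0625]
orientation: [[-0.002, 1.0, -0.0], [1.0, 0.002, -0.001], [-0.001, -0.0, -1.0]]
force: [-2.7, -4.9, 2.1]
finger_gap: -0.0
gripper_force: 2.2
```

>>> servo_tool([
  [[0.8,0,0],0,-1],
  [[1.6,0,0],0,-1],
  [[2.4,0,0],0,-1],
  [[3.2,0,0],0,-1],
  [[3.8,0,0],0,-1],
])

```text
time_s: 8.68
position: [0.5554, 0.0187, 0.0624]
orientation: [[-0.002, 1.0, -0.0], [1.0, 0.002, -0.0], [-0.0, -0.0, -1.0]]
force: [-2.3, -6.3, 3.2]
finger_gap: -0.002
gripper_force: 2.5
```

Run:
```python
from h import *
import cv2
im=read_camera("wrist")[:,:,::-1]
cv2.imwrite("pics/w5.png",cv2.resize(im,(800,500),interpolation=cv2.INTER_CUBIC))
```

```text
(no output)
```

View pics/w5.png

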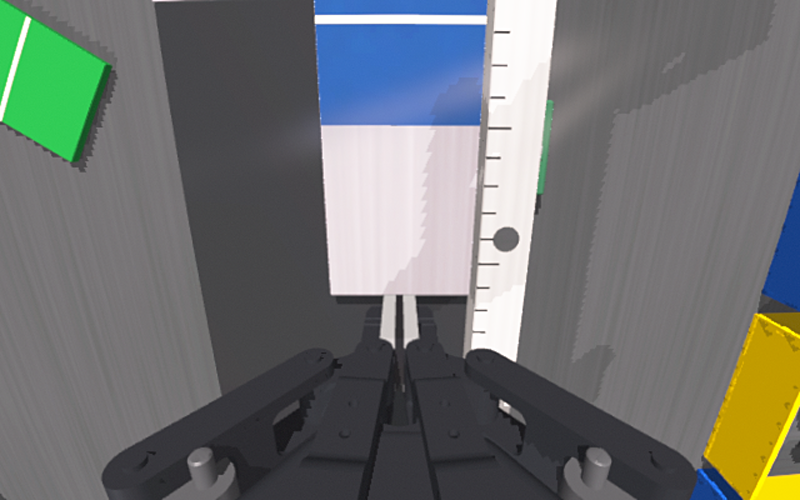

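The blank is still square. The white line is at (314,19)–(488,20), the tail at (331,295)–(468,295) and the blue boundary at (321,125).

Run:
```python
from h import *
m=camera_model("wrist");s=r.sense();print(s['position'],s['force'])
for n,x,y,z in [("lineN",315,19,.065),("lineF",487,20,.065),("blueN",321,125,.065),("TN",331,295,.065),("TF",468,295,.065),("strip start",156,1,.06)]:
    print(n,p2w(m,(x*.8,y*.8),z).round(4))
```

```text
[0.55541536 0.01965617 0.0624325 ] [-1.48712921 -1.60272593  2.26777835]
lineN [0.5264 0.1356 0.065 ]
lineF [0.5865 0.1354 0.065 ]
blueN [0.5265 0.1    0.065 ]
TN [0.5264 0.0299 0.065 ]
TF [0.5858 0.03   0.065 ]
strip start [0.4673 0.1442 0.06  ]
```

>>> servo_tool([
  [[0.5,0,0],0,-1],
  [[1,0,0],0,-1],
  [[1.5,0,0],0,-1],
  [[1.9,0,0],0,-1],
  [[2.1,0,0],0,-1],
])

```text
time_s: 9.15
position: [0.5554, 0.039, 0.0624]
orientation: [[-0.001, 1.0, -0.0], [1.0, 0.001, -0.0], [-0.0, -0.0, -1.0]]
force: [-2.4, -5.2, 2.8]
finger_gap: 0.001
gripper_force: 2.8
```

>>> servo_tool([
  [[0,0,0],0,-1],
  [[0,0,0],0,-1],
  [[-1,0,0],0,-1],
  [[-3,0,-2],0,-1],
  [[-5,0,-6],0,-1],
])

```text
time_s: 9.57
position: [0.5516, -0.0091, 0.1145]
orientation: [[-0.001, 1.0, -0.01], [1.0, 0.001, 0.004], [0.004, -0.01, -1.0]]
force: [1.7, -0.5, 0.7]
finger_gap: -0.005
gripper_force: 0.0
```

>>> servo_tool([
  [[1.5,0,-3],0,-1],
  [[3,0,-6],0,-1],
  [[5,0,-9],0,-1],
  [[5,0,-9],0,-1],
  [[5,0,-9],0,-1],
])

```text
time_s: 9.98
position: [0.5569, 0.0408, 0.2119]
orientation: [[-0.002, 1.0, 0.006], [1.0, 0.002, 0.001], [0.001, 0.006, -1.0]]
force: [1.1, -0.3, -0.9]
finger_gap: 0.001
gripper_force: 0.0
```

```bash
cat > meas.py <<'E'
from h import *
import cv2
def rect(im,m,z,xs,ys):
    if "xyz" in m: o,R=m["xyz"],m["orientation"]
    else:
        s=r.sense();T=m["tool_from_camera"];W=s["orientation"];o=s["position"]+W@T[:3,3];R=W@T[:3,:3]
    X,Y=np.meshgrid(xs,ys);P=(np.stack([X,Y,np.full_like(X,z)],-1)-o)@R
    a=P[...,0]/P[...,2];b=P[...,1]/P[...,2];k=1+m["k1"]*(a*a+b*b);K=m["intrinsics"]
    return cv2.remap(im,(K[0,0]*a*k+K[0,2]).astype(np.float32),(K[1,1]*b*k+K[1,2]).astype(np.float32),cv2.INTER_LINEAR).astype(float)
def prof(im,m,z,x0,x1,ya,yb):
    ys=np.arange(ya,yb,.0005);return ys,np.median(rect(im,m,z,np.arange(x0,x1,.0005),ys),1)
E
python3 - <<'E'
from meas import *
m=camera_model("wrist");print(r.sense()["position"]);im=read_camera("wrist")
ys,p=prof(im,m,.06,.48,.51,.13,.175);g=p.sum(1);d=np.diff(g)
print("strip start",ys[d.argmax()],"edge",ys[d.argmin()],d.max(),d.min())
for a,b in((.53,.54),(.55,.56),(.57,.58)):
    ys,p=prof(im,m,.065,a,b,.13,.18);w=p[:,0]>120;print("line",a,ys[w].min(),ys[w].max(),ys[w].mean())
    ys,p=prof(im,m,.065,a,b,.03,.11);q=p[:,0];d=np.diff(q);print(" tail",ys[d.argmax()]," blue",ys[d.argmin()],d.max(),d.min())
xs=np.arange(.51,.60,.0005)
for y in(.07,.11,.13,.145):
    p=rect(im,m,.065,xs,np.array([y]))[0];d=np.diff(p.sum(1));print("near x",y,xs[:80][np.abs(d[:80]).argmax()])
E
```

```text
[0.55693784 0.04083923 0.21190076]
strip start 0.14250000000000002 edge 0.15750000000000003 144.0 -158.0
line 0.53 0.15250000000000002 0.15600000000000003 0.15425000000000003
 tail 0.049000000000000016  blue 0.04550000000000001 53.0 -7.0
line 0.55 0.1305 0.15650000000000003 0.14168750000000002
 tail 0.049000000000000016  blue 0.04500000000000001 55.0 -6.0
line 0.57 0.134 0.15650000000000003 0.14367741935483874
 tail 0.049000000000000016  blue 0.04600000000000001 50.0 -6.0
near x 0.07 0.5239999999999985
near x 0.11 0.5239999999999985
near x 0.13 0.5239999999999985
near x 0.145 0.5244999999999984
```

>>> servo_tool([
  [[-2,0,3],0,-1],
  [[-3,0,7],0,-1],
  [[-3,0,11],0,-1],
  [[-3,0,14],0,-1],
  [[-3,0,15],0,-1],
])

```text
time_s: 10.45
position: [0.5541, 0.0093, 0.0597]
orientation: [[0.0, 1.0, -0.009], [1.0, -0.0, 0.001], [0.001, -0.009, -1.0]]
force: [-25.0, 1.1, 67.5]
finger_gap: -0.002
gripper_force: 34.1
```

>>> servo_tool([
  [[0.6,0,0],0,-1],
  [[1.2,0,0],0,-1],
  [[1.8,0,0],0,-1],
  [[2.2,0,0],0,-1],
  [[2.3,0,0],0,-1],
])

```text
time_s: 10.87
position: [0.5565, 0.0314, 0.06]
orientation: [[-0.001, 1.0, 0.002], [1.0, 0.001, -0.003], [-0.003, 0.002, -1.0]]
force: [0.2, -5.7, 6.2]
finger_gap: -0.0
gripper_force: 3.7
```

>>> servo_tool([
  [[0,0,0],0,-1],
  [[0,0,0],0,-1],
  [[0,0,0],0,-1],
  [[0,0,0],0,-1],
  [[0,0,0],0,-1],
])

```text
time_s: 11.28
position: [0.5565, 0.0315, 0.0601]
orientation: [[-0.0, 1.0, 0.002], [1.0, 0.0, -0.002], [-0.002, 0.002, -1.0]]
force: [-0.0, -3.2, 7.4]
finger_gap: -0.001
gripper_force: 3.7
```

>>> servo_tool([
  [[0,0,-0.2],0,-1],
  [[0.2,0,-0.2],0,-1],
  [[0.4,0,-0.2],0,-1],
  [[0.6,0,-0.2],0,-1],
  [[0.6,0,-0.2],0,-1],
])

```text
time_s: 11.7
position: [0.5544, 0.0395, 0.0604]
orientation: [[-0.001, 1.0, -0.002], [1.0, 0.001, 0.0], [0.0, -0.002, -1.0]]
force: [0.3, -0.8, -1.1]
finger_gap: -0.001
gripper_force: 0.3
```

>>> servo_tool([
  [[0.1,0,0],0,-1],
  [[0.2,0,0],0,-1],
  [[0.3,0,0],0,-1],
  [[0.4,0,0],0,-1],
  [[0.4,0,0],0,-1],
])

```text
time_s: 12.12
position: [0.5552, 0.0433, 0.0614]
orientation: [[-0.001, 1.0, -0.001], [1.0, 0.001, 0.0], [0.0, -0.001, -1.0]]
force: [-0.6, -2.0, -0.9]
finger_gap: 0.002
gripper_force: 0.9
```

>>> servo_tool([
  [[-0.5,0,0],0,-1],
  [[-1.5,0,0],0,-1],
  [[-1.5,0,-3],0,-1],
  [[-1,0,-7],0,-1],
  [[-1,0,-11],0,-1],
])

```text
time_s: 12.53
position: [0.5548, 0.0331, 0.172]
orientation: [[-0.0, 1.0, -0.002], [1.0, 0.0, 0.001], [0.001, -0.002, -1.0]]
force: [1.8, 1.1, 0.1]
finger_gap: 0.0
gripper_force: 0.0
```

>>> servo_tool([
  [[0,0,-3],0,-1],
  [[0,0,-4],0,-1],
  [[0,0,-4],0,-1],
  [[0,0,-4],0,-1],
  [[0,0,-4],0,-1],
])

```text
time_s: 12.95
position: [0.5542, 0.0331, 0.209]
orientation: [[-0.001, 1.0, -0.004], [1.0, 0.001, 0.001], [0.001, -0.004, -1.0]]
force: [0.2, -0.7, -0.6]
finger_gap: -0.004
gripper_force: 0.0
```

```bash
cat > m2.py <<'E'
from meas import *
m=camera_model("wrist");print(r.sense()["position"]);im=read_camera("wrist")
ys,p=prof(im,m,.06,.48,.51,.13,.175);d=np.diff(p.sum(1))
print("strip start",ys[d.argmax()],"edge",ys[d.argmin()])
for a,b in((.53,.54),(.55,.56),(.57,.58)):
    ys,p=prof(im,m,.065,a,b,.14,.18);q=p[:,1];k=q.argmax();print("line",ys[k],q.max(),(ys[q>q.max()-40]).mean().round(4))
    ys,p=prof(im,m,.065,a,b,.04,.11);d=np.diff(p[:,0]);print(" tail",ys[d.argmax()],d.max())
cv2.imwrite("pics/last.png",cv2.resize(im[:,:,::-1],(800,500),interpolation=cv2.INTER_CUBIC))
E
python3 m2.py
```

```text
[0.5542042  0.03309979 0.20899013]
strip start 0.14300000000000002 edge 0.15800000000000003
line 0.15950000000000003 255.0 0.16
 tail 0.054500000000000014 65.0
line 0.15950000000000003 255.0 0.16
 tail 0.055000000000000014 65.0
line 0.15950000000000003 255.0 0.16
 tail 0.054500000000000014 63.0
```

>>> servo_tool([
  [[-4,0.4,0],0,-1],
  [[-8,0.8,0],0,-1],
  [[-12,1.2,0],0,-1],
  [[-16,1.7,0],0,-1],
  [[-20,1.7,0],0,-1],
])

```text
time_s: 13.42
position: [0.572, -0.1682, 0.2088]
orientation: [[-0.001, 1.0, -0.003], [1.0, 0.001, 0.002], [0.002, -0.003, -1.0]]
force: [0.0, 0.4, -0.5]
finger_gap: 0.001
gripper_force: 0.0
```

>>> servo_tool([
  [[-2,0,0],0,-1],
  [[-3,0,0],0,-1],
  [[-3,0,2],0,-1],
  [[-3,0,4],0,-1],
  [[-3,0,6],0,-1],
])

```text
time_s: 13.83
position: [0.5721, -0.196, 0.1493]
orientation: [[-0.001, 1.0, -0.002], [1.0, 0.001, 0.002], [0.002, -0.002, -1.0]]
force: [0.7, 0.4, 0.2]
finger_gap: 0.003
gripper_force: 0.0
```

>>> servo_tool([
  [[0,0,2],0,-1],
  [[0,0,4],0,-1],
  [[0,0,5.5],0,-1],
  [[0,0,6.5],0,-1],
  [[0,0,6.9],0,-1],
])

```text
time_s: 14.25
position: [0.5709, -0.195, 0.0791]
orientation: [[-0.002, 1.0, -0.005], [1.0, 0.002, 0.003], [0.003, -0.005, -1.0]]
force: [-0.6, -0.3, -1.3]
finger_gap: -0.002
gripper_force: 0.0
```

>>> servo_tool([
  [[0.8,0,0],0,-1],
  [[1.6,0,0],0,-1],
  [[2.4,0,0],0,-1],
  [[3.2,0,0],0,-1],
  [[4,0,0],0,-1],
])

```text
time_s: 14.67
position: [0.5733, -0.1565, 0.0836]
orientation: [[-0.002, 1.0, 0.002], [1.0, 0.002, -0.002], [-0.002, 0.002, -1.0]]
force: [0.1, -2.5, -1.4]
finger_gap: -0.002
gripper_force: 1.3
```

>>> servo_tool([
  [[1,0,0],0,-1],
  [[2,0,0],0,-1],
  [[3,0,0],0,-1],
  [[4,0,0],0,-1],
  [[5,0,0],0,-1],
])

```text
time_s: 15.08
position: [0.5732, -0.1059, 0.0834]
orientation: [[-0.001, 1.0, 0.002], [1.0, 0.001, -0.001], [-0.001, 0.002, -1.0]]
force: [0.8, -2.2, 1.4]
finger_gap: 0.002
gripper_force: 1.4
```

>>> servo_tool([
  [[1,0,0],0,-1],
  [[2,0,0],0,-1],
  [[3,0,0],0,-1],
  [[4,0,0],0,-1],
  [[5,0,0],0,-1],
])

```text
time_s: 15.5
position: [0.5726, -0.0558, 0.0826]
orientation: [[-0.001, 1.0, 0.0], [1.0, 0.001, -0.0], [-0.0, 0.0, -1.0]]
force: [1.7, -2.9, 1.5]
finger_gap: -0.002
gripper_force: 1.4
```

>>> servo_tool([
  [[1,0,0],0,-1],
  [[2,0,0],0,-1],
  [[3,0,0],0,-1],
  [[3.5,0,0],0,-1],
  [[3.5,0,0],0,-1],
])

```text
time_s: 15.92
position: [0.5717, -0.02, 0.082]
orientation: [[-0.002, 1.0, -0.002], [1.0, 0.002, 0.002], [0.002, -0.002, -1.0]]
force: [-0.5, 0.2, -0.5]
finger_gap: 0.001
gripper_force: 0.0
```

Run:
```python
from meas import *
m=camera_model("wrist");s=r.sense();print(s["position"],s["force"]);im=read_camera("wrist")
for z in(.088,.065):
    ys,p=prof(im,m,z,.566,.576,.0,.08);print(z,[(round(y*1e3,1),*q.astype(int)) for y,q in zip(ys,p)][::4])
cv2.imwrite("pics/w6.png",cv2.resize(im[:,:,::-1],(800,500),interpolation=cv2.INTER_CUBIC))
```

```text
[ 0.57171473 -0.01999962  0.08204997] [-0.48158207  0.17529982 -0.49762347]
0.088 [(np.float64(0.0), np.int64(243), np.int64(34), np.int64(25)), (np.float64(2.0), np.int64(249), np.int64(37), np.int64(27)), (np.float64(4.0), np.int64(249), np.int64(38), np.int64(29)), (np.float64(6.0), np.int64(249), np.int64(38), np.int64(29)), (np.float64(8.0), np.int64(249), np.int64(39), np.int64(30)), (np.float64(10.0), np.int64(249), np.int64(39), np.int64(31)), (np.float64(12.0), np.int64(249), np.int64(40), np.int64(32)), (np.float64(14.0), np.int64(249), np.int64(38), np.int64(33)), (np.float64(16.0), np.int64(249), np.int64(38), np.int64(32)), (np.float64(18.0), np.int64(249), np.int64(38), np.int64(33)), (np.float64(20.0), np.int64(249), np.int64(38), np.int64(30)), (np.float64(22.0), np.int64(227), np.int64(31), np.int64(24)), (np.float64(24.0), np.int64(225), np.int64(30), np.int64(24)), (np.float64(26.0), np.int64(226), np.int64(28), np.int64(22)), (np.float64(28.0), np.int64(71), np.int64(70), np.int64(73)), (np.float64(30.0), np.int64(69), np.int64(70), np.int64(73)), (np.float64(32.0
[... 3337 characters left out ...]
.0), np.int64(242), np.int64(232), np.int64(236)), (np.float64(60.0), np.int64(242), np.int64(232), np.int64(235)), (np.float64(62.0), np.int64(243), np.int64(233), np.int64(235)), (np.float64(64.0), np.int64(242), np.int64(232), np.int64(235)), (np.float64(66.0), np.int64(243), np.int64(233), np.int64(236)), (np.float64(68.0), np.int64(244), np.int64(234), np.int64(237)), (np.float64(70.0), np.int64(244), np.int64(234), np.int64(238)), (np.float64(72.0), np.int64(245), np.int64(235), np.int64(238)), (np.float64(74.0), np.int64(245), np.int64(235), np.int64(238)), (np.float64(76.0), np.int64(245), np.int64(235), np.int64(239)), (np.float64(78.0), np.int64(245), np.int64(235), np.int64(239))]
```

View pics/w6.png

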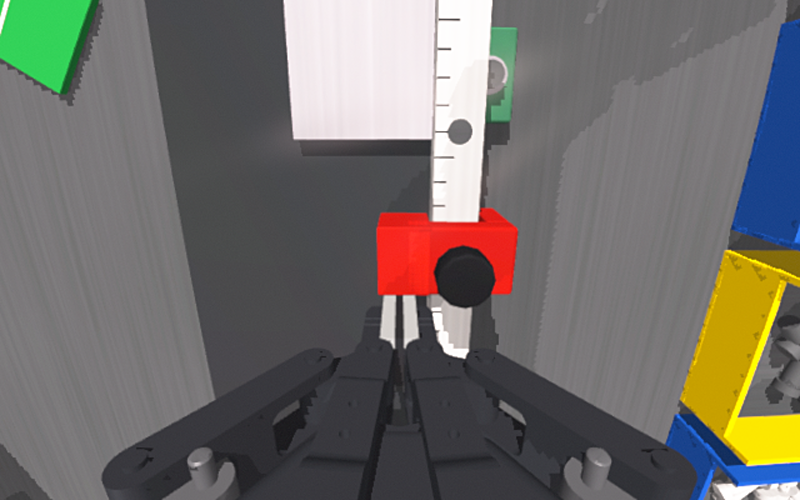

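>>> servo_tool([
  [[0.8,0,0],0,-1],
  [[1.5,0,0],0,-1],
  [[2.2,0,0],0,-1],
  [[2.6,0,0],0,-1],
  [[2.8,0,0],0,-1],
])

```text
time_s: 16.38
position: [0.5716, 0.0069, 0.0819]
orientation: [[-0.002, 1.0, -0.002], [1.0, 0.002, 0.0], [0.0, -0.002, -1.0]]
force: [-1.3, -2.0, -1.4]
finger_gap: -0.002
gripper_force: 1.3
```

>>> servo_tool([
  [[0,0,0],0,-1],
  [[0.05,0,0],0,-1],
  [[0.1,0,0],0,-1],
  [[0.15,0,0],0,-1],
  [[0.15,0,0],0,-1],
])

```text
time_s: 16.8
position: [0.5728, 0.0074, 0.0828]
orientation: [[-0.001, 1.0, 0.001], [1.0, 0.001, -0.0], [-0.0, 0.001, -1.0]]
force: [0.2, -2.0, -0.6]
finger_gap: 0.006
gripper_force: 1.1
```

```bash
cat > m3.py <<'E'
from meas import *
m=camera_model("wrist");s=r.sense();print(s["position"],s["force"].round(1));im=read_camera("wrist")
ys,p=prof(im,m,.088,.566,.576,.04,.075);d=np.diff(p[:,0]);print("top front",[(round(ys[i]*1e3,1),int(d[i])) for i in range(len(d)) if d[i]<-6])
ys,p=prof(im,m,.062,.566,.576,.04,.075);d=np.diff(p[:,1]-p[:,0]);print("bottom front",[(round(ys[i]*1e3,1),int(d[i])) for i in range(len(d)) if abs(d[i])>20])
for a,b in((.53,.54),(.548,.556)):
    ys,p=prof(im,m,.065,a,b,.04,.075);d=np.diff(p[:,1]);print("tail",ys[d.argmax()])
E
python3 m3.py
```

```text
[0.57275711 0.00735271 0.08279112] [ 0.2 -2.  -0.6]
top front [(np.float64(48.5), -14), (np.float64(49.0), -9), (np.float64(54.0), -47), (np.float64(54.5), -84), (np.float64(55.0), -47)]
bottom front [(np.float64(48.0), 41), (np.float64(48.5), 71), (np.float64(49.0), 78)]
tail 0.054500000000000014
tail 0.05400000000000001
```

>>> servo_tool([
  [[0.1,0,0],0,-1],
  [[0.2,0,0],0,-1],
  [[0.3,0,0],0,-1],
  [[0.4,0,0],0,-1],
  [[0.4,0,0],0,-1],
])

```text
time_s: 17.27
position: [0.5728, 0.0119, 0.0828]
orientation: [[-0.001, 1.0, 0.001], [1.0, 0.001, 0.0], [0.0, 0.001, -1.0]]
force: [0.6, -1.9, -0.6]
finger_gap: -0.004
gripper_force: 1.0
```

```bash
python3 m3.py
```

```text
[0.57275307 0.01187549 0.08279495] [ 0.6 -1.9 -0.6]
top front [(np.float64(53.0), -13), (np.float64(53.5), -10), (np.float64(58.0), -8), (np.float64(58.5), -50), (np.float64(59.0), -50)]
bottom front [(np.float64(52.5), 40), (np.float64(53.0), 80), (np.float64(53.5), 77)]
tail 0.05400000000000001
tail 0.054500000000000014
```

>>> servo_tool([
  [[-0.5,0,0],0,-1],
  [[-1.5,0,0],0,-1],
  [[-2.5,0,0],0,-1],
  [[-2.5,0,-4],0,-1],
  [[-2.5,0,-8],0,-1],
])

```text
time_s: 17.73
position: [0.57, -0.0141, 0.1599]
orientation: [[0.001, 1.0, -0.008], [1.0, -0.001, 0.002], [0.002, -0.008, -1.0]]
force: [1.2, -0.1, 0.7]
finger_gap: -0.003
gripper_force: 0.0
```

>>> servo_tool([
  [[2,0,-3],0,-1],
  [[4,0,-6],0,-1],
  [[5,0,-6],0,-1],
  [[5,0,-6],0,-1],
  [[5,0,-6],0,-1],
])

```text
time_s: 18.15
position: [0.572, 0.0364, 0.2219]
orientation: [[-0.002, 1.0, -0.001], [1.0, 0.002, -0.0], [-0.0, -0.001, -1.0]]
force: [-0.0, 0.0, -0.3]
finger_gap: -0.004
gripper_force: 0.0
```

>>> servo_tool([
  [[0,0,0],0,-1],
  [[0,0,0],0,-1],
  [[0,0,0],0,-1],
  [[0,0,0],0,-1],
  [[0,0,0],0,-1],
])

```text
time_s: 18.57
position: [0.5723, 0.0363, 0.2219]
orientation: [[-0.0, 1.0, -0.001], [1.0, 0.0, 0.0], [0.0, -0.001, -1.0]]
force: [0.1, 0.5, 0.2]
finger_gap: -0.0
gripper_force: 0.0
```

```bash
python3 m2.py; python3 m3.py
```

```text
[0.57225833 0.03629417 0.22188081]
strip start 0.14350000000000002 edge 0.15800000000000003
line 0.16000000000000003 255.0 0.1603
 tail 0.05400000000000001 54.0
line 0.15950000000000003 255.0 0.1603
 tail 0.05400000000000001 76.0
line 0.15950000000000003 255.0 0.1603
 tail 0.055000000000000014 18.0
[0.5723537  0.03639738 0.22211086] [-0.2  0.   0.9]
top front [(np.float64(53.5), -10), (np.float64(54.0), -11), (np.float64(57.5), -28), (np.float64(58.0), -32)]
bottom front [(np.float64(52.0), 27), (np.float64(52.5), 48), (np.float64(53.0), 48), (np.float64(53.5), 46), (np.float64(54.0), 36)]
tail 0.05400000000000001
tail 0.05400000000000001
```

View pics/last.png

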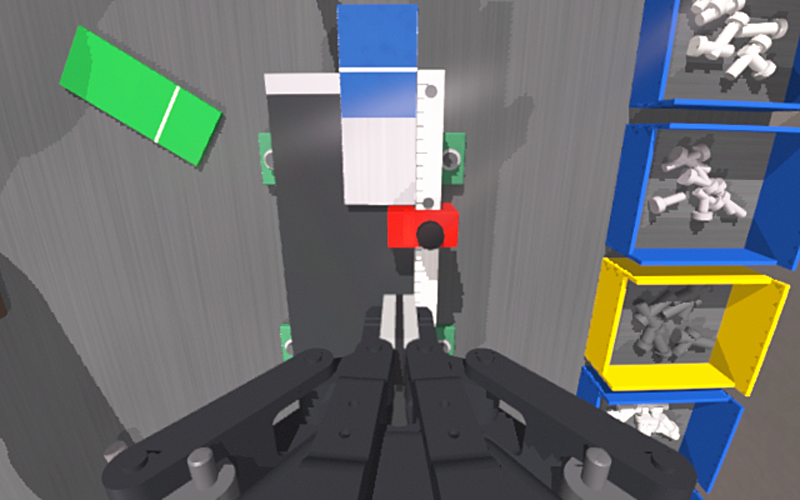

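The white line at (378,70) lies just past the end edge at row 73, about 1.5 mm over. The blank is flush with the fence, the stop is about 1 mm from the tail, and the arm is clear, so I'm handing in.

```bash
python3 -c "
from plant import workorder
print(workorder.job_done())"
```

```text
the job is handed in; nothing more can be done
None
```

The job is handed in, with no verdict returned. By my last camera measurements the blank lies square and flush on the fence, its white line about 1.5 mm past the end edge (limit 4 mm), and the red stop sits about 1 mm behind its tail; I did not re-measure the bystanders, and one descent pressed the fingertips on the block top at about 67 N (wrist limit 120 N).

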